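# Roll the hexagonal speaker keys-up and dock it in its charging cradle

### The arm

A 6-joint arm with a two-finger parallel gripper is mounted at the origin on the work surface. World frame = base frame: x ahead of the robot, y to its left, z up, the work surface at z = 0. Lengths are in mm, angles in rad, forces in N, time in s.
With the tool pointing down it reaches from about 300 to 775 mm from the base axis. Payload 14.6 kg.
Tool frame: the origin (TCP) lies midway between the tips of the shut fingers; the grasp point (between the pads) lies 19 mm behind it; z points along the fingers, y is the line along which they close (so a half turn about z gives the same grasp; the last joint's range is limited). The gripper opens to 85 mm and grips with 20 to 120 N. Pads are 22 mm wide; open, the fingers measure 114 mm over their backs; the gripper's body (76 mm by 85 mm) begins 54 mm behind the grasp point. The pads swing forward as they close: fully open they stand 13 mm farther back than shut.
Start: joints at [1.1, 0.3, 1.521, -0, 1.321, -0.067], TCP at [216.1, 505.757, 204.781] pointing down, gripper open.
Joint ranges: [-3.03, 3.03], [-0.79, 2.21], [0.23, 2.52], [-1.04, 4.18], [0, 3.07], [-2.55, 2.55]. Speed limits (rad/s): [2.22, 2.22, 2.57, 3.14, 3.14, 3.14].

### API

Orientations are given as a unit quaternion [w, x, y, z].
In Python, from plant import ctrl gives the robot as it stands.
- The arm moves only by the shell command python3 -m inch 'ROWS' [FORCE]. ROWS is JSON, a list of rows, each a list of 7 numbers: the shift along the tool's x, y, z in m, then the turn, a rotation vector about the tool's x, y, z in degrees, then the closure, from 0 (fully open) to 1 (shut). A call has 1 to 12 rows; each row shifts and turns the commanded pose from where the row before left it, along the tool's axes as they then stand; what a row does not reach is not made up. A row lasts 1/10 s, in which the tool goes at most 50 mm and 8.59 degrees, less where a joint would pass 70% of its speed; a pose out of reach is approached as far as the arm can. A call with a gripper value outside its range is refused whole. The fingers move at their own pace and stop on an object; FORCE is the grip in N (left out, the last holds). Time passes only in rows, so rows that do not move let the fingers close. It gives the time, the measured TCP pose, the force, the opening and the grip force at its end, in the units of the state.
- ctrl.observe(): the state, without advancing time (a new reading comes with each control period).
- ctrl.read_camera(name): name is "side" or "top" or "wrist"; returns a dict with "img" (384x512x3 uint8, blue, green, red), "depth" (384x512 float32, mm along the optical axis (not along the pixel's ray), 0 where there is no reading), "camera_matrix" (3x3 intrinsics, pixels), "eye" and "rotation" of the camera in the world. Camera axes: x right, y up, looking along -z (the intrinsics and any distortion apply to the point x, -y, -z); pixel columns grow to the right and rows downward; lengths in mm; the calibration is good to about 2 mm. A picture is of the moment at which its call begins.
- ctrl.finish_job(): hands the job in; it is judged then, once.
The state is a dict: "t": time; "joints": joint angles; "qvel": joint speeds; "joint_efforts": joint torques, N m; "tool_pos": TCP position; "tool_rot": TCP orientation; "force": force on the tool from outside, world axes, zero at the start; "ft_torque": the same for the moment, N m; "grip_width": opening from 0.0 (shut) to 1.0 (fully open); "grip_force": force on a finger pad.
Only numpy, scipy, OpenCV 4.12 (cv2) and the standard library are available. Lean on these libraries where they do the work, as an engineer would, in place of code of your own. Each camera call takes 0.05 s, during which the arm holds its last target. There are 200 camera calls.

### The job

The hexagonal speaker lies on the desk with its keys turned down and away; put it on charge for the night. Roll it over flat by flat until the flat with the row of keys faces straight up, lay it down flat in the white charging cradle between the sloping cheeks, and push it along until its end is fully home against the cradle's end stop (either end of the speaker may point to the stop). Set it down rather than drop it, and leave everything else on the desk where it is.

Things in the scene. Friction and masses are not known exactly. Their poses are not given: they have to be found in the camera images.
- speaker_center (a point): Centre of the loose speaker, a regular hexagonal prism in grey cloth with black end caps: 150 mm long, 56 mm across flats, 64.7 mm across corners, each flat 32.3 mm wide, 0.32 to 0.55 kg. Its x runs along the prism (both ends alike, 75 mm off); its z points square out of the flat with the keys. It starts lying on a plain flat, centre 28 mm up, keys 120 degrees (two flats) from up.
- speaker_keys (a point): Middle of the speaker's marked flat, 28 mm out from the centre along z: the only flat with a black panel and a row of five light grey keys (a round one in the middle, two square ones each side, standing out 1 mm, of no matter for gripping or lying). At the start it faces sideways and down, out of sight from above.
- speaker_under (a point): Middle of the speaker's charging flat, opposite the keys, 28 mm out along -z: two thin black rubber strips along it and a small black dot in the middle. At the start it is a slanting upper flat, 60 degrees from up on the side away from the keys. The other four flats are plain. The slanting flats form two opposite pairs, 56 mm apart, that a hand tilted 30 degrees about the prism's length can grip.
- cradle: White charging cradle, fixed to the desk. Origin on the desk surface under the speaker's proper place; z up, x along it towards the end stop. Its pad, 31 mm wide (y) with its top 14 mm above the desk, runs from x = -77 to +83 mm. Speaker home: centre at x = 0, y = 0, 42 mm above the desk, charging flat on the pad.
- cradle_seat (a point): Middle of the pad's top, 14 mm above the desk. Two pairs of cheeks (x from -72 to -44 and +44 to +72 mm) stand beside the pad and slope outwards at 60 degrees to the desk like the speaker's lower flats, up to 31 mm above the desk, where they are 53 mm apart inside; the speaker has 1.5 mm of play each side. Between the pairs (|x| below 44 mm) the pad's sides are open for fingers.
- cradle_stop (a point): Middle of the end stop's face, at x = +75 mm in the cradle: an upright white plate 46 mm wide and 46 mm high, which the speaker's end must touch. The cradle's other end is open, so the speaker can be slid or pushed along x to it (it slides with plain friction, 2 to 6 N, at times by jerks).
- cup: White porcelain espresso cup, 64 mm across, 58 mm high, with a small handle, empty; origin under its centre. Leave alone.
- glass_ball: Glass ball paperweight, 68 mm across on a small dark wooden foot, 74 mm high over all; origin under its centre. Leave alone.
- pencil: Wooden hexagonal pencil, 183 mm long, 7.5 mm thick, along its x; origin under its middle. Leave alone.
- phone_case: Mint hard silicone phone case lying open side up, 150 (x) by 75 (y) by 11 mm; origin under its centre. Leave alone.
- binder_clip: Steel binder clip standing on its back, 51 (x) by 26 (y) mm, 53 mm high with its wire handles; origin under its centre. Leave alone.
- earbud_case: White rounded earbud case, 62 (x) by 46 (y) by 22 mm; origin under its centre. Leave alone.
Things that resemble listed ones, but are neither listed nor needed, are in the scene too. Leave any yellow look-alike of the cradle alone.

How it is judged:
By the outcome, as a careful person would: the job done as asked, in the order asked, and still so for the second after the job is handed in, with the robot touching nothing.
It also fails if it takes over 72 s, if anything falls off the work surface, if the arm or the gripper's body presses on something with over 40 N, if the wrist force passes 120 N, or if a joint passes its speed limit or range.

## Working session

There is one attempt and no reset: what is moved stays moved. The work goes in short steps, Python scripts to look and compute and a shell command to move; the robot and the scene stay as the last step left them, time stands still between calls to the robot, and variables do not carry over. Pictures are saved under pics/ and viewed, at most 10 in all, crops included, and the job is handed in when it is done.

```bash
ls; mkdir -p pics
cat > h.py <<'E'
import numpy as np, cv2
from plant import ctrl
from scipy.spatial.transform import Rotation as R
def cloud(c):
    d=c["depth"].astype(float);K=np.array(c["camera_matrix"]);h,w=d.shape
    u,v=np.meshgrid(np.arange(w),np.arange(h))
    x=(u-K[0,2])/K[0,0]*d;y=(v-K[1,2])/K[1,1]*d
    P=np.stack([x,-y,-d],-1)@np.array(c["rotation"]).reshape(3,3).T+np.array(c["eye"])
    P[d==0]=np.nan
    return P
E
python3 - <<'E'
from h import *
ims=[]
for n in("top","side"):
    c=ctrl.read_camera(n);cv2.imwrite(f"pics/{n}0.png",c["img"]);np.savez(f"{n}0.npz",**{k:np.array(v) for k,v in c.items()})
    print(n,c["eye"],np.array(c["rotation"]).round(3).tolist(),np.array(c["camera_matrix"]).tolist(),c.keys())
print(ctrl.observe())
E
```

```text
pics
top [381.10361532  76.29752153 880.68021002] [0.73, 0.082, -0.078, -0.674] [[374.05289912091473, 0.0, 251.80303087141348], [0.0, 374.05289912091473, 190.97324318722534], [0.0, 0.0, 1.0]] dict_keys(['img', 'depth', 'camera_matrix', 'eye', 'rotation'])
side [ 231.54520806 -933.91734059  648.46958479] [0.846, 0.51, -0.088, -0.131] [[416.38103297376756, 0.0, 252.52822745964767], [0.0, 416.38103297376756, 189.8734666038529], [0.0, 0.0, 1.0]] dict_keys(['img', 'depth', 'camera_matrix', 'eye', 'rotation'])
{'t': 0.1, 'joints': array([ 1.10039878e+00,  3.00414536e-01,  1.52151918e+00,  4.50477865e-05,
        1.32071155e+00, -6.65823598e-02]), 'qvel': array([ 0.00192505, -0.00038487, -0.00221451,  0.00175767, -0.00101318,
       -0.00103701]), 'joint_efforts': array([ 2.47275922e-03, -5.44379675e+01, -3.62364614e+01,  3.89365289e-05,
        3.08513059e-03,  2.64329555e-05]), 'tool_pos': array([215.98542065, 505.55630912, 204.27854784]), 'tool_rot': array([-1.60654560e-04,  2.00543982e-01,  9.79684558e-01, -5.01660735e-04]), 'force': array([-0.80135982, -0.94439004, -0.83603453]), 'ft_torque': array([-0.01660883,  0.01160049, -0.01424793]), 'grip_force': 0.0, 'grip_width': 0.9992095210321567}
```

View pics/top0.png

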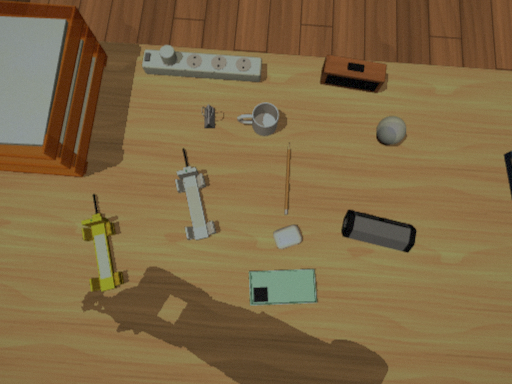

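View pics/side0.png

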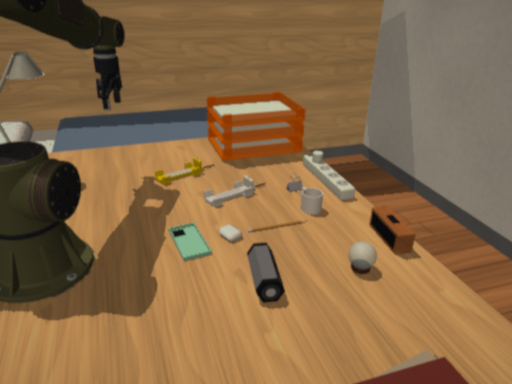

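Top view: speaker at about (378,231), white cradle at (196,205) with a cable at its upper end, and a yellow look-alike at (103,255). Other objects lie clear of both. Next I'll measure from the clouds.

```bash
sed -i 's/np.array(c\["rotation"\]).reshape(3,3).T/R.from_quat(np.roll(c["rotation"],-1)).as_matrix().T/' h.py
python3 - <<'E'
from h import *
d=dict(np.load("top0.npz"));P=cloud(d)
for n,(u,v) in dict(desk=(330,320),spk=(378,231),crad=(196,205),top=(187,172),bot=(200,232),cup=(265,120),ball=(391,130),ear=(288,237),pen=(288,180),case=(283,286),yel=(103,255)).items(): print(n,P[v,u].round(1))
for n,(u0,u1,v0,v1) in dict(spk=(325,425,200,260),crad=(170,220,160,245)).items():
    Q=P[v0:v1,u0:u1].reshape(-1,3);Q=Q[(Q[:,2]>(10 if n=='spk' else 7))]
    r=cv2.minAreaRect(Q[:,:2].astype(np.float32));print(n,r,cv2.boxPoints(r).round(0).tolist(), np.nanpercentile(Q[:,2],[5,50,95,99.5]))
# cradle height maps
c=cv2.resize(d["img"][150:260,150:250],None,fx=5,fy=5,interpolation=cv2.INTER_CUBIC)
e=cv2.resize(d["img"][195:265,325:430],None,fx=5,fy=5,interpolation=cv2.INTER_CUBIC)
o=np.zeros((550,800,3),np.uint8);o[:,:500]=c;e=cv2.resize(e,(300,200));o[:200,500:]=e;cv2.imwrite("pics/crop1.png",o)
E
```

```text
desk [ 302.4 -108.8   -1.2]
spk [ 502.9 -197.    55.5]
crad [536.6 217.1  15.9]
top [607.1 241.8  45.1]
bot [474.5 201.3  12.2]
cup [769.4  70.3   2.6]
ball [ 738.3 -222.    69.3]
ear [478.4  -2.7  17.5]
pen [616.5   4.1   7.8]
case [3.679e+02 8.000e-01 3.000e-01]
yel [404.6 416.7  12.6]
spk ((509.1592712402344, -203.1397705078125), (152.00021362304688, 64.56044006347656), 80.14607238769531) [[464.0, -272.0], [528.0, -284.0], [554.0, -134.0], [490.0, -123.0]] [30.2677051  53.87476977 57.76120353 59.36782489]
crad ((554.1949462890625, 225.53866577148438), (193.72691345214844, 66.21589660644531), 17.91046714782715) [[452.0, 227.0], [472.0, 164.0], [657.0, 224.0], [636.0, 287.0]] [10.06858405 14.90916589 43.98457769 47.35205465]
```

View pics/crop1.png

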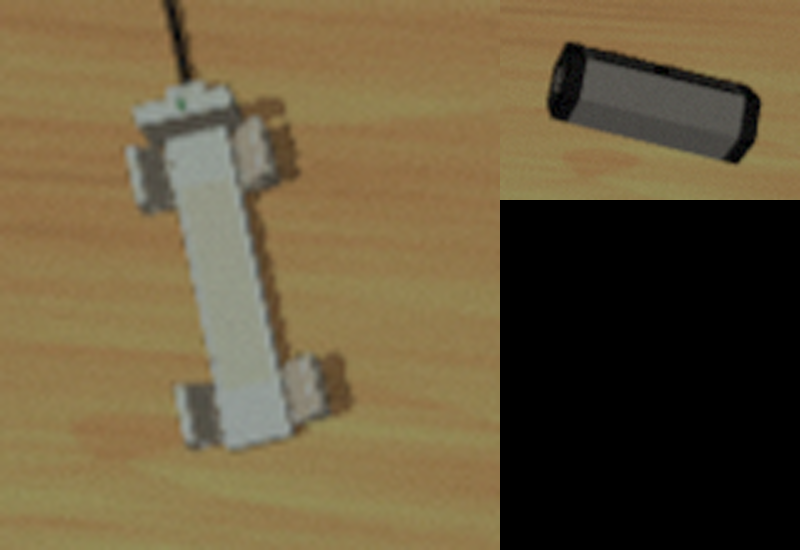

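The black strip edge shows on the speaker's far (+x) side, so the keys face the robot and down, and it must roll away from the robot (top towards +x) twice. The cradle's stop end is its far end. Next I'll look over the cradle with the wrist camera.

```bash
python3 -m inch '[[-0.0335,-0.0148,-0.005,0,0,0,0],[-0.0335,-0.0148,-0.005,0,0,0,0],[-0.0335,-0.0148,-0.005,0,0,0,0],[-0.0335,-0.0148,-0.005,0,0,0,0],[-0.0335,-0.0148,-0.005,0,0,0,0],[-0.0335,-0.0148,-0.005,0,0,0,0],[-0.0335,-0.0148,-0.005,0,0,0,0],[-0.0335,-0.0148,-0.005,0,0,0,0],[-0.0335,-0.0148,-0.005,0,0,0,0],[-0.0335,-0.0148,-0.005,0,0,0,0],[-0.0335,-0.0148,-0.005,0,0,0,0],[0,0,0,0,0,0,0]]' 60
python3 - <<'E'
from h import *
c=ctrl.read_camera("wrist");cv2.imwrite("pics/w1.png",c["img"]);np.savez("w1.npz",**{k:np.array(v) for k,v in c.items()})
s=ctrl.observe();print(s["joints"].round(3),c["eye"],c["rotation"])
E
```

```text
t: 1.3
tool_pos: [493.0, 208.5, 259.7]
tool_rot: [0.0, 0.202, 0.979, -0.0]
force: [-0.7, 1.1, 0.3]
grip_width: 0.996
grip_force: 0.0
[ 0.335  0.229  1.483 -0.     1.43  -0.829] [433.65842565 234.39359967 429.65023335] [ 0.82802149 -0.11025145 -0.07238147  0.54496418]
```

View pics/w1.png

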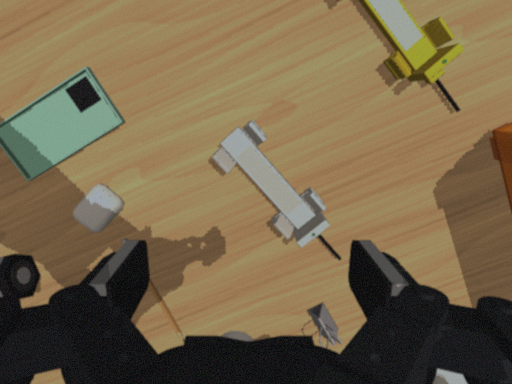

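The cradle is fully in view, from (235,135) to its stop at (312,233), with the cable beyond the stop. I'll fit its pose from the depth.

Run:
```python
from h import *
from scipy.optimize import minimize
for f,(u0,u1,v0,v1) in (("w1",(205,335,115,250)),("top0",(170,220,160,245))):
    c=dict(np.load(f+".npz"));P=cloud(c)[v0:v1,u0:u1].reshape(-1,3)
    dk=cloud(c).reshape(-1,3)[:,2];dk=np.nanmedian(dk[abs(dk)<6]);z=P[:,2]-dk
    M=cv2.cvtColor(c["img"][v0:v1,u0:u1],cv2.COLOR_BGR2HSV).reshape(-1,3)
    pad=P[(z>10)&(z<18)&(M[:,1]<90)];st=P[z>36]
    if f=="w1":print("desk",dk,"pad z",np.median(pad[:,2])-dk,len(pad),len(st))
    def score(p,soft=1.):   # pad 160x31 centred x=+3; stop box x 75..83?, y +-23
        ca,sa=np.cos(p[2]),np.sin(p[2])
        q=(pad[:,:2]-p[:2])@np.array([[ca,-sa],[sa,ca]])
        i=1/(1+np.exp((abs(q[:,1])-15.5)/soft))
        j=1/(1+np.exp((abs(q[:,0])-70)/soft))
        return -(i*j).sum()
    # axis from mid-pad slices
    best=None
    p=np.array([540,215,.3])
    for it in range(6):
        ca,sa=np.cos(p[2]),np.sin(p[2]);T=np.array([[ca,-sa],[sa,ca]])
        q=(pad[:,:2]-p[:2])@T;m=(abs(q[:,0])<40)&(abs(q[:,1])<25)
        b=np.arange(-40,40,5);cs=[];ws=[]
        for x in b:
            k=m&(q[:,0]>=x)&(q[:,0]<x+5)
            if k.sum()>4: cs.append((x+2.5,(np.percentile(q[k,1],2)+np.percentile(q[k,1],98))/2));ws.append(np.ptp(np.percentile(q[k,1],[2,98])))
        cs=np.array(cs);a=np.polyfit(cs[:,0],cs[:,1],1)
        p[:2]+=T@np.array([0,a[1]]);p[2]+=np.arctan(a[0])
        sq=(st[:,:2]-p[:2])@T
        q0=(pad[:,:2]-p[:2])@T;e=q0[abs(q0[:,1])<12]
        p[:2]+=T@np.array([np.percentile(e[:,0],.5)+77,0])
    print(f,p[:2].round(1),np.degrees(p[2]).round(2),"w",np.mean(ws),"stop x",np.percentile(sq[:,0],[2,50,98]),"y",np.percentile(sq[:,1],[2,50,98]),"padx",np.percentile(e[:,0],[.5,99.5]))
    ca,sa=np.cos(p[2]),np.sin(p[2]);qq=(P[:,:2]-p[:2])@np.array([[ca,-sa],[sa,ca]])
    for s in(-1,1):
        k=(z>24)&(z<34)&(abs(qq[:,0]-s*58)<18);print("cheek",s,np.percentile(qq[k],[2,98],axis=0).round(1).tolist())
```

```text
desk 0.9201893583668834 pad z 14.11646687556464 3162 383
w1 [537.2 219.1] 18.22 w 29.664041996877945 stop x [74.00737497 77.03192586 83.63118878] y [-21.62595645   0.71180894  22.15020971] padx [-77.00000006  96.30204429]
cheek -1 [[-72.1, -31.9], [-45.4, 32.2]]
cheek 1 [[43.6, -31.9], [74.9, 31.8]]
top0 [535.4 220.2] 17.93 w 28.636127966218588 stop x [74.51729215 78.75033604 84.2084366 ] y [-21.72792016   0.66152335  21.59742395] padx [-76.99999966  98.64729636]
cheek -1 [[-71.5, -32.0], [-44.7, 31.7]]
cheek 1 [[44.1, -31.4], [75.5, 32.2]]
```

```bash
cat >> h.py <<'E'
def pose(c,axdeg,lean,s,ysign=1):
    """tool pose for prism centre c, e = axis-90deg, hand leaning 'lean' deg from up towards e; TCP s mm past centre"""
    e=np.array([np.cos(np.radians(axdeg-90)),np.sin(np.radians(axdeg-90)),0]);k=np.array([0,0,1.]);l=np.radians(lean)
    a=-(np.sin(l)*e+np.cos(l)*k);y=ysign*(np.cos(l)*e-np.sin(l)*k)
    return np.array(c)+s*a,R.from_matrix(np.stack([np.cross(y,a),y,a],1))
def plan(p,r,s=None):
    s=s or ctrl.observe();r0=R.from_quat(np.roll(s["tool_rot"],-1));p0=s["tool_pos"]
    rv=(r0.inv()*r).as_rotvec(degrees=True)
    print("turn",rv.round(2),"|%.1f|"%np.linalg.norm(rv),"shift old frame",r0.inv().apply(p-p0).round(1),"new frame",r.inv().apply(p-p0).round(1),"world",(p-p0).round(1))
E
python3 - <<'E'
from h import *
d=dict(np.load("top0.npz"));P=cloud(d);Q=P[200:262,325:425].reshape(-1,3)
for lo in (20,52):
    q=Q[Q[:,2]>lo];print(cv2.minAreaRect(q[:,:2].astype(np.float32)),len(q))
# end-cap midpoints at strips: fit plane profile
q=Q[Q[:,2]>12]
t=np.radians(80.1);ax=np.array([np.cos(t),np.sin(t)]);e=np.array([ax[1],-ax[0]])
w=(q[:,:2]-[509,-203])@np.stack([ax,e],1)
for b in range(-36,36,6):
    k=(w[:,1]>=b)&(w[:,1]<b+6);print(b,k.sum(),np.median(q[k,2]).round(1) if k.sum() else '',np.percentile(w[k,0],[2,98]).round(1) if k.sum() else '')
p,r=pose([509,-203,28],80.1,-30,-110);print(p);plan(p,r)
E
```

```text
((509.1592712402344, -203.1397705078125), (152.00021362304688, 64.56044006347656), 80.14607238769531) 1974
((509.3879699707031, -203.58346557617188), (150.79348754882812, 40.963050842285156), 81.60993957519531) 1142
-36 74 29.9 [-66.7  72. ]
-30 235 36.5 [-72.6  73.3]
-24 253 46.4 [-74.3  74.1]
-18 214 55.0 [-72.2  74.7]
-12 194 56.0 [-72.3  74.9]
-6 189 55.8 [-72.9  75. ]
0 200 55.6 [-71.4  75. ]
6 191 55.9 [-73.2  75. ]
12 176 55.5 [-72.   74.8]
18 114 49.8 [-72.8  74.8]
24 109 37.3 [-71.3  74.4]
30 39 32.3 [-72.   71.2]
[ 454.81898706 -193.54389948  123.26279442]
turn [-25.39 -20.03  74.74] |81.4| shift old frame [-125.7 -385.1  136.3] new frame [-403.8  -39.6  134.4] world [ -37.  -403.5 -136.2]
```

```bash
python3 -m inch '[[0,0,0,-2.54,-2.0,7.47,0],[0,0,0,-2.54,-2.0,7.47,0],[0,0,0,-2.54,-2.0,7.47,0],[0,0,0,-2.54,-2.0,7.47,0],[0,0,0,-2.54,-2.0,7.47,0],[0,0,0,-2.54,-2.0,7.47,0],[0,0,0,-2.54,-2.0,7.47,0],[0,0,0,-2.54,-2.0,7.47,0],[0,0,0,-2.54,-2.0,7.47,0],[0,0,0,-2.54,-2.0,7.47,0],[0,0,0,0,0,0,0]]' && python3 -m inch '[[-0.0337,-0.0033,0.0112,0,0,0,0],[-0.0337,-0.0033,0.0112,0,0,0,0],[-0.0337,-0.0033,0.0112,0,0,0,0],[-0.0337,-0.0033,0.0112,0,0,0,0],[-0.0337,-0.0033,0.0112,0,0,0,0],[-0.0337,-0.0033,0.0112,0,0,0,0],[-0.0337,-0.0033,0.0112,0,0,0,0],[-0.0337,-0.0033,0.0112,0,0,0,0],[-0.0337,-0.0033,0.0112,0,0,0,0],[-0.0337,-0.0033,0.0112,0,0,0,0],[-0.0337,-0.0033,0.0112,0,0,0,0],[0,0,0,0,0,0,0]]'
python3 - <<'E'
from h import *
c=ctrl.read_camera("wrist");cv2.imwrite("pics/w2.png",c["img"]);np.savez("w2.npz",**{k:np.array(v) for k,v in c.items()})
s=ctrl.observe();print(s["joints"].round(3))
for k in(-110,6): plan(*pose([508.5,-203,28],80.1,-30,k),s)
P=cloud(c);
h=P[...,2];m=(h>20)&(h<70)&(abs(P[...,0]-509)<60)&(abs(P[...,1]+203)<100)
print(m.sum(),cv2.minAreaRect(P[m][:,:2].astype(np.float32)),np.median(h[abs(h)<6]))
E
```

```text
t: 2.45
tool_pos: [489.7, 212.5, 259.0]
tool_rot: [0.197, 0.739, 0.622, 0.167]
force: [-0.3, 0.7, -0.4]
grip_width: 0.999
grip_force: 0.0
t: 3.65
tool_pos: [457.7, -161.8, 133.7]
tool_rot: [0.198, 0.738, 0.624, 0.167]
force: [-1.1, 0.7, -1.2]
grip_width: 0.999
grip_force: 0.0
[-0.506 -0.01   2.151  0.335  0.526 -0.588]
turn [-0.02 -0.12  0.27] |0.3| shift old frame [-33.2  -3.8  10.5] new frame [-33.2  -3.7  10.5] world [ -3.7 -33.1 -11. ]
turn [-0.02 -0.12  0.27] |0.3| shift old frame [-33.5  -3.8 126.5] new frame [-33.2  -3.7 126.5] world [  53.5  -43.1 -111.4]
11179 ((508.3494873046875, -205.28033447265625), (152.14256286621094, 62.6878662109375), 79.5350112915039) 0.8886599962584683
```

View pics/w2.png

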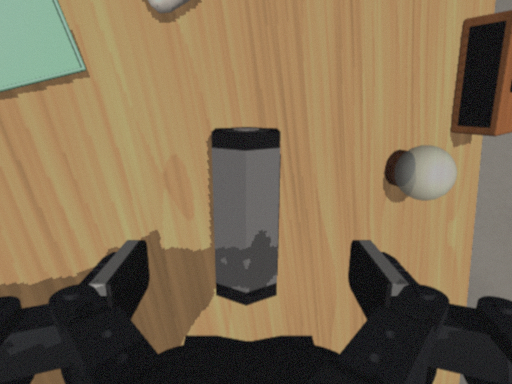

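Wrist view: the speaker is between the fingers, from (245,130) to (247,300). Only plain flats show from this side, which agrees with the charging flat being on the far side. I'll descend and grip.

```bash
python3 -m inch '[[-0.0345,-0.0037,0,0,0,0,0],[0,0,0.025,0,0,0.1,0],[0,0,0.025,0,0,0,0],[0,0,0.025,0,0,0,0],[0,0,0.025,0,0,0,0],[0,0,0.015,0,0,0,0],[0,0,0.01,0,0,0,0],[0,0,0,0,0,0,0]]' 60
python3 - <<'E'
from h import *
plan(*pose([508.5,-204.3,28],79.8,-30,6))
E
```

```text
t: 4.5
tool_pos: [511.4, -202.2, 24.1]
tool_rot: [0.197, 0.738, 0.623, 0.167]
force: [-0.7, 0.4, 1.0]
grip_width: 1.001
grip_force: 0.0
turn [-0.02 -0.36  0.47] |0.6| shift old frame [-2.6 -0.3  1.4] new frame [-2.6 -0.2  1.4] world [ 0.  -2.6 -1.3]
```

```bash
python3 -m inch '[[-0.0026,0,0.001,0,0,0,0.3],[0,0,0,0,0,0,1],[0,0,0,0,0,0,1],[0,0,0,0,0,0,1],[0,0,0,0,0,0,1],[0,0,0,0,0,0,1],[0,0,0,0,0,0,1],[0,0,0,0,0,0,1]]' 60
python3 - <<'E'
from h import *
plan(*pose([508.5,-204.3,28],79.8,-30,6))
E
```

```text
t: 5.3
tool_pos: [513.2, -206.8, 28.7]
tool_rot: [0.201, 0.738, 0.622, 0.169]
force: [-33.0, 12.8, 63.4]
grip_width: 0.215
grip_force: 59.2
turn [ 0.5  -0.17  0.41] |0.7| shift old frame [ 1.6 -4.8  4. ] new frame [ 1.6 -4.8  4.1] world [-1.8  1.9 -5.9]
```

Run:
```python
from h import *
a=ctrl.read_camera("wrist")["img"];b=ctrl.read_camera("side")["img"]
o=np.zeros((384,800,3),np.uint8);o[:,:400]=cv2.resize(a,(400,300)).repeat(1,0)[:300] if 0 else cv2.copyMakeBorder(cv2.resize(a,(400,300)),0,84,0,0,cv2.BORDER_CONSTANT)
o[:,400:]=cv2.resize(b[180:330,190:346],(400,384),interpolation=cv2.INTER_CUBIC)
cv2.imwrite("pics/chk.png",o)
```

```text
(no output)
```

View pics/chk.png

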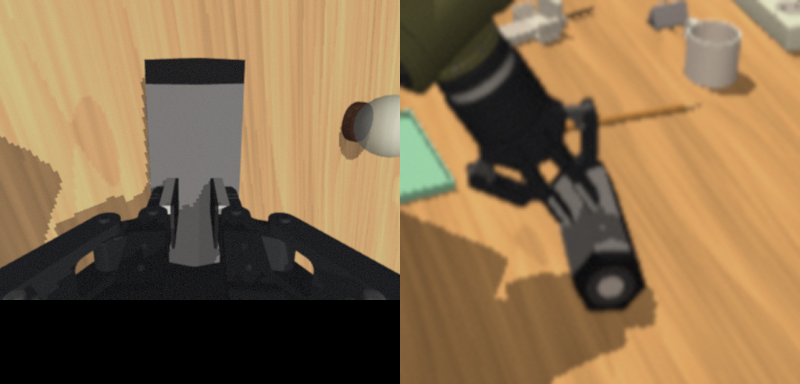

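The fingers sat too far back and slid off onto the upper corner (the near end of the speaker shows two tips around the ridge). I'll open, back off, and check the finger geometry from the wrist depth.

```bash
python3 -m inch '[[0,0,-0.006,0,0,0,0],[0,0,-0.005,0,0,0,0],[0,0,-0.005,0,0,0,0],[0,0,-0.01,0,0,0,0],[0,0,-0.02,0,0,0,0],[0,0,-0.03,0,0,0,0],[0,0,-0.03,0,0,0,0],[0,0,-0.02,0,0,0,0],[0,0,0,0,0,0,0]]' 60
python3 - <<'E'
from h import *
c=ctrl.read_camera("wrist");np.savez("w3.npz",**{k:np.array(v) for k,v in c.items()})
s=ctrl.observe();P=cloud(c);r=R.from_quat(np.roll(s["tool_rot"],-1))
T=r.inv().apply((P-s["tool_pos"]).reshape(-1,3)).reshape(P.shape)
f=T.reshape(-1,3);f=f[(f[:,2]>-70)&(f[:,2]<15)&(abs(f[:,1])<75)&(abs(f[:,0])<16)]
for b in range(-60,5,4):
    k=(f[:,2]>=b)&(f[:,2]<b+4)
    for sg in(1,-1):
        q=f[k&(f[:,1]*sg>0)]
        if len(q)>3: print(b,sg,len(q),"y",np.percentile(q[:,1],[2,98]).round(1),"x",np.percentile(q[:,0],[2,98]).round(1))
h=P[...,2];m=(h>20)&(h<70)&(abs(P[...,0]-509)<70)&(abs(P[...,1]+203)<110)
Q=P[m];print(m.sum(),cv2.minAreaRect(Q[:,:2].astype(np.float32)))
# face normals
k=np.median(Q[Q[:,2]>50][:,2]);print("top z",k)
i=c["img"].copy();o=cv2.resize(i,(640,480));cv2.imwrite("pics/w3.png",o)
plan(*pose([508.5,-204.3,28],79.8,-30,6))
E
```

```text
t: 6.3
tool_pos: [448.8, -195.6, 135.4]
tool_rot: [0.2, 0.739, 0.622, 0.168]
force: [0.9, 0.2, -0.7]
grip_width: 1.003
grip_force: 0.0
-60 1 333 y [44.5 58. ] x [-10.3  11.1]
-60 -1 342 y [-53.4 -40.2] x [-10.7  10.9]
-56 1 309 y [44.5 57.6] x [-10.2  11. ]
-56 -1 302 y [-53.7 -40.2] x [-10.4  10.9]
-52 1 288 y [44.5 56.9] x [-10.8  11.2]
-52 -1 284 y [-52.6 -40.2] x [-10.7  11. ]
-48 1 224 y [44.5 51.4] x [-10.8  11. ]
-48 -1 219 y [-47.1 -40.1] x [-10.6  11. ]
-44 1 91 y [44.5 45.3] x [-10.    8.3]
-44 -1 98 y [-40.9 -40.3] x [-9.6  9.4]
11786 ((503.9657287597656, -204.92413330078125), (151.46435546875, 52.26804733276367), 80.77061462402344)
top z 56.65883792302486
turn [ 0.14 -0.21  0.32] |0.4| shift old frame [  1.4  -1.1 127.9] new frame [  1.9  -0.8 127.9] world [  62.5   -9.3 -111.1]
```

View pics/w3.png

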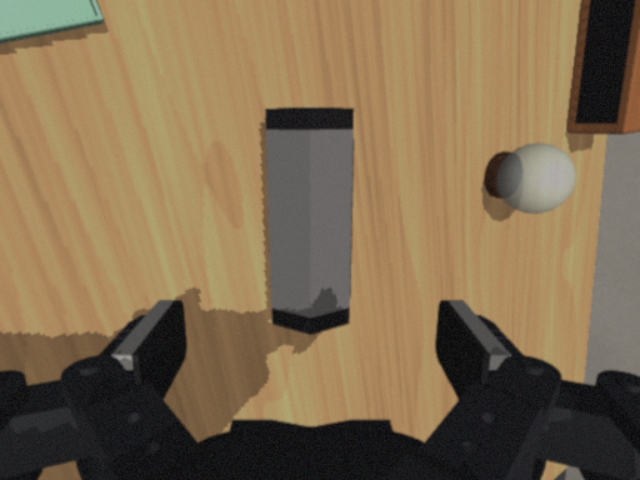

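The tips show about 42 mm behind the reported TCP when open, and the slip (18 mm opening near the ridge) agrees. So the TCP must go about 38 mm deeper. First I'll check where the speaker is now.

Run:
```python
from h import *
for f in("w2","w3"):
    P=cloud(dict(np.load(f+".npz")));h=P[...,2]
    m=(h>5)&(h<70)&(abs(P[...,0]-509)<60)&(abs(P[...,1]+203)<74);q=P[m]
    t=np.radians(80);ax=np.array([np.cos(t),np.sin(t)]);e=np.array([ax[1],-ax[0]])
    w=(q[:,:2]-[508.5,-204.3])@np.stack([ax,e],1)
    print(f)
    for b in range(-40,40,4):
        k=(w[:,1]>=b)&(w[:,1]<b+4)&(abs(w[:,0])<50)
        if k.sum()>20:print(b+2,k.sum(),np.median(q[k,2]).round(1))
    # axis yaw from crease
    for a,bb in((-60,-20),(20,60)):
        k=(w[:,0]>a)&(w[:,0]<bb)&(q[:,2]>35)&(q[:,2]<50)&(w[:,1]<0);print(np.polyfit(w[k,1],q[k,2],1).round(2),"e at z42",(np.median(w[k,1]-(q[k,2]-42)/1.732)).round(2))
```

```text
w2
-30 401 30.6
-26 849 35.7
-22 872 42.6
-18 926 49.5
-14 744 55.6
-10 483 56.9
-6 465 56.8
-2 463 56.8
2 448 56.9
6 438 56.9
10 424 56.8
14 417 56.9
18 288 56.7
22 52 54.7
[ 1.61 77.27] e at z42 -21.89
[ 1.63 78.85] e at z42 -22.6
w3
-30 351 30.4
-26 934 35.1
-22 955 42.1
-18 1016 49.0
-14 831 55.4
-10 518 57.0
-6 493 56.9
-2 499 56.9
2 481 56.9
6 472 56.9
10 452 56.8
14 452 56.8
18 326 56.8
22 66 54.7
[ 1.62 77.1 ] e at z42 -21.64
[ 1.62 78.27] e at z42 -22.34
```

```bash
python3 -m inch '[[0.0015,-0.001,0.03,0,0,0,0],[0,0,0.03,0,0,0,0],[0,0,0.03,0,0,0,0],[0,0,0.03,0,0,0,0],[0,0,0.02,0,0,0,0],[0,0,0.01,0,0,0,0],[0,0,0,0,0,0,0]]' && python3 -m inch '[[0,0,0.005,0,0,0,0],[0,0,0.004,0,0,0,0],[0,0,0,0,0,0,0]]'
python3 - <<'E'
from h import *
plan(*pose([508.8,-204.8,28],80.3,-30,44))
E
```

```text
t: 7.05
tool_pos: [521.7, -205.5, -0.3]
tool_rot: [0.196, 0.739, 0.622, 0.167]
force: [-0.2, -0.5, 0.7]
grip_width: 1.0
grip_force: 0.0
t: 7.35
tool_pos: [526.8, -206.9, -5.4]
tool_rot: [0.198, 0.739, 0.622, 0.167]
force: [-0.2, 0.1, 0.8]
grip_width: 0.998
grip_force: 0.0
turn [ 0.02 -0.03 -0.12] |0.1| shift old frame [-1.  1.  6.] new frame [-1.  1.  6.] world [ 3.7 -1.6 -4.7]
```

```bash
python3 -m inch '[[-0.001,0.001,0.004,0,0,0,0],[0,0,0,0,0,0,0.2],[0,0,0,0,0,0,0.3],[0,0,0,0,0,0,0.36],[0,0,0,0,0,0,0.36]]' 50 && python3 -m inch '[[0,0,0,0,0,0,0.5],[0,0,0,0,0,0,0.6],[0,0,0,0,0,0,0.6],[0,0,0,0,0,0,0.6]]' 50
python3 - <<'E'
from h import *
plan(*pose([508.8,-204.8,28],80.3,-30,44))
E
```

```text
t: 7.85
tool_pos: [530.2, -208.8, -7.3]
tool_rot: [0.199, 0.739, 0.622, 0.168]
force: [4.2, 0.2, 6.3]
grip_width: 0.65
grip_force: 42.3
t: 8.25
tool_pos: [530.2, -208.8, -7.3]
tool_rot: [0.199, 0.739, 0.622, 0.168]
force: [2.4, 0.9, 6.3]
grip_width: 0.647
grip_force: 51.8
turn [ 0.14  0.01 -0.09] |0.2| shift old frame [ 0.3 -1.2  2.6] new frame [ 0.3 -1.2  2.6] world [ 0.3  0.3 -2.8]
```

```bash
python3 -m inch '[[0,0.008,-0.0139,0,0,0,0.6],[0,0.008,-0.0139,0,0,0,0.6],[0,0.008,-0.0139,0,0,0,0.6],[0,0.008,-0.0139,0,0,0,0.6],[0,0.008,-0.0139,0,0,0,0.6],[0,0,0,0,0,0,0.6]]' 60 && python3 -m inch '[[0,-0.005,0,7.5,0,0,0.6],[0,-0.005,0,7.5,0,0,0.6],[0,-0.005,0,7.5,0,0,0.6],[0,-0.005,0,7.5,0,0,0.6],[0,-0.005,0,7.5,0,0,0.6],[0,-0.005,0,7.5,0,0,0.6],[0,-0.005,0,7.5,0,0,0.6],[0,-0.005,0,7.5,0,0,0.6],[0,0,0,0,0,0,0.6],[0,0,0,0,0,0,0.6]]' 60
python3 - <<'E'
from h import *
for z in (45,28):plan(*pose([508.8,-204.8,z],80.3,30,41))
b=ctrl.read_camera("side")["img"];cv2.imwrite("pics/s4.png",cv2.resize(b[150:330,170:390],(660,540),interpolation=cv2.INTER_CUBIC))
E
```

```text
t: 8.85
tool_pos: [529.5, -208.6, 73.1]
tool_rot: [0.198, 0.739, 0.622, 0.168]
force: [0.2, 0.2, -4.1]
grip_width: 0.65
grip_force: 66.9
t: 9.85
tool_pos: [491.5, -201.5, 67.5]
tool_rot: [-0.199, 0.738, 0.623, -0.165]
force: [-0.5, -0.3, -3.4]
grip_width: 0.644
grip_force: 66.8
turn [ 0.05 -0.19  0.06] |0.2| shift old frame [-0.5 26.5 51.7] new frame [-0.3 26.5 51.6] world [ -2.9   0.2 -58. ]
turn [ 0.05 -0.19  0.06] |0.2| shift old frame [-0.5 34.9 66.4] new frame [-0.3 35.  66.4] world [ -2.9   0.2 -75. ]
```

View pics/s4.png

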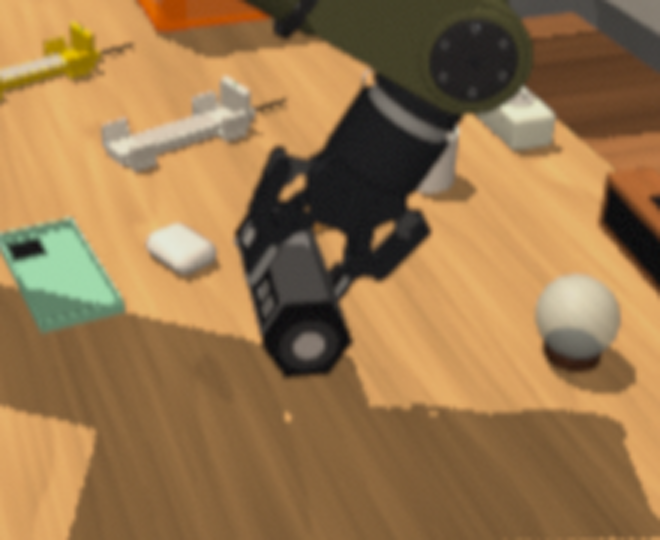

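The side view shows the two square keys near (265,290), on the upper flat facing the robot. One more 60° roll puts them up. I'll set it down now.

```bash
python3 -m inch '[[0,0.008,0.0139,0,0,0,0.6],[0,0.008,0.0139,0,0,0,0.6],[0,0.008,0.0139,0,0,0,0.6],[0,0.006,0.0104,0,0,0,0.6],[0,0.003,0.0052,0,0,0,0.6],[0,0.0015,0.0026,0,0,0,0.6],[0,0,0,0,0,0,0.6],[0,0,0,0,0,0,0.6]]' 60 && python3 -m inch '[[0,0.001,0.0017,0,0,0,0.6],[0,0.001,0.0017,0,0,0,0.6],[0,0,0,0,0,0,0.6]]' 60
```

```text
t: 10.7
tool_pos: [491.9, -202.0, 0.7]
tool_rot: [-0.198, 0.739, 0.623, -0.166]
force: [0.2, 0.4, -4.7]
grip_width: 0.646
grip_force: 66.8
t: 11.0
tool_pos: [491.6, -201.8, -3.8]
tool_rot: [-0.198, 0.739, 0.622, -0.166]
force: [0.2, -0.5, -3.7]
grip_width: 0.646
grip_force: 66.8
```

```bash
python3 -m inch '[[0,0.0008,0.0014,0,0,0,0.6],[0,0.0005,0.0009,0,0,0,0.6],[0,0,0,0,0,0,0.6]]' 60 && python3 -m inch '[[0,0.0003,0.0005,0,0,0,0.6],[0,0.0003,0.0005,0,0,0,0.6],[0,0,0,0,0,0,0.6]]' 60
```

```text
t: 11.3
tool_pos: [491.6, -201.8, -6.5]
tool_rot: [-0.198, 0.739, 0.622, -0.166]
force: [-1.4, 0.3, -4.2]
grip_width: 0.641
grip_force: 66.8
t: 11.6
tool_pos: [491.7, -201.8, -7.1]
tool_rot: [-0.198, 0.739, 0.622, -0.166]
force: [-1.8, 3.0, 0.2]
grip_width: 0.642
grip_force: 67.3
```

```bash
python3 -m inch '[[0,0,0,0,0,0,0.25],[0,0,0,0,0,0,0.2],[0,0,0,0,0,0,0.2],[0,0,-0.01,0,0,0,0],[0,0,-0.02,0,0,0,0],[0,0,-0.03,0,0,0,0],[0,0,-0.04,0,0,0,0],[0,0,-0.03,0,0,0,0],[0,0,0,0,0,0,0]]' 60
python3 - <<'E'
from h import *
c=ctrl.read_camera("wrist");P=cloud(c);h=P[...,2]
m=(h>15)&(h<70)&(abs(P[...,0]-509)<60)&(abs(P[...,1]+203)<105);q=P[m]
print(cv2.minAreaRect(q[:,:2].astype(np.float32)),np.median(q[q[:,2]>50][:,2]))
for s in (-90,41):plan(*pose([511.5,-205.2,28],80.3,-30,s))
E
```

```text
t: 12.5
tool_pos: [558.4, -213.7, 109.5]
tool_rot: [-0.195, 0.739, 0.623, -0.164]
force: [-0.4, 0.2, 0.2]
grip_width: 0.997
grip_force: 0.0
((518.3329467773438, -207.1849365234375), (151.41734313964844, 55.906822204589844), 80.57299041748047) 56.68724229120426
turn [-5.976e+01 -4.000e-02 -7.000e-02] |59.8| shift old frame [  0.3 -78.6  46.1] new frame [  0.4 -79.4 -44.7] world [-89.8  15.7  -1. ]
turn [-5.976e+01 -4.000e-02 -7.000e-02] |59.8| shift old frame [  0.3  34.6 112.1] new frame [  0.4 -79.4  86.3] world [ -25.2    4.7 -114.5]
```

```bash
python3 -m inch '[[0,-0.0115,0,-7.47,0,0,0],[0,-0.0115,0,-7.47,0,0,0],[0,-0.0115,0,-7.47,0,0,0],[0,-0.0115,0,-7.47,0,0,0],[0,-0.0115,0,-7.47,0,0,0],[0,-0.0115,0,-7.47,0,0,0],[0,-0.0115,0,-7.47,0,0,0],[0,-0.0115,0,-7.47,0,0,0],[0,0,0,0,0,0,0],[0,0,0,0,0,0,0]]' 60
python3 - <<'E'
from h import *
for s in (41,):plan(*pose([511,-205.2,28],80.4,-30,s))
E
```

```text
t: 13.55
tool_pos: [468.4, -198.1, 110.6]
tool_rot: [0.195, 0.74, 0.622, 0.166]
force: [0.6, 0.3, -0.2]
grip_width: 0.998
grip_force: 0.0
turn [-0.31  0.03 -0.26] |0.4| shift old frame [ 1.000e-01 -3.200e+00  1.342e+02] new frame [ 1.000e-01 -3.900e+00  1.342e+02] world [  62.9  -10.6 -118.1]
```

```bash
python3 -m inch '[[0,-0.003,0.03,0,0,0,0],[0,0,0.03,0,0,0,0],[0,0,0.03,0,0,0,0],[0,0,0.025,0,0,0,0],[0,0,0.012,0,0,0,0],[0,0,0.007,0,0,0,0],[0,0,0,0,0,0,0]]' 60 && python3 -m inch '[[0,0,0,0,0,0,0.2],[0,0,0,0,0,0,0.3],[0,0,0,0,0,0,0.36],[0,0,0,0,0,0,0.36],[0,0,0,0,0,0,0.6],[0,0,0,0,0,0,0.6],[0,0,0,0,0,0,0.6]]' 60
python3 - <<'E'
from h import *
plan(*pose([511,-205.2,28],80.4,-30,41))
E
```

```text
t: 14.25
tool_pos: [532.8, -208.6, -7.4]
tool_rot: [0.195, 0.739, 0.623, 0.166]
force: [-0.1, -0.7, 0.1]
grip_width: 1.003
grip_force: 0.0
t: 14.95
tool_pos: [532.3, -209.0, -5.8]
tool_rot: [0.197, 0.739, 0.622, 0.166]
force: [-5.3, 2.0, 7.8]
grip_width: 0.645
grip_force: 61.4
turn [-0.15  0.03 -0.19] |0.2| shift old frame [ 0.1 -1.9  0.9] new frame [ 0.2 -1.9  0.9] world [-1.1  0.3 -1.7]
```

```bash
python3 -m inch '[[0,0.008,-0.0139,0,0,0,0.6],[0,0.015,-0.026,0,0,0,0.6],[0,0.015,-0.026,0,0,0,0.6],[0,0.015,-0.026,0,0,0,0.6],[0,0.015,-0.026,0,0,0,0.6],[0,0.008,-0.0139,0,0,0,0.6],[0,0,0,0,0,0,0.6]]' 60 && python3 -m inch '[[0,-0.005,0,7.5,0,0,0.6],[0,-0.005,0,7.5,0,0,0.6],[0,-0.005,0,7.5,0,0,0.6],[0,-0.005,0,7.5,0,0,0.6],[0,-0.005,0,7.5,0,0,0.6],[0,-0.005,0,7.5,0,0,0.6],[0,-0.005,0,7.5,0,0,0.6],[0,-0.005,0,7.5,0,0,0.6],[0,0,0,0,0,0,0.6],[0,0,0,0,0,0,0.6]]' 60
python3 - <<'E'
from h import *
a=np.radians(18.1);u=np.array([np.cos(a),np.sin(a)])
c=np.array([536.8,219.4])-12*u
for z in (120,):plan(*pose([*c,z],18.1,30,39))
print(ctrl.observe()["joints"].round(2))
E
```

```text
t: 15.65
tool_pos: [533.1, -209.5, 147.9]
tool_rot: [0.198, 0.739, 0.622, 0.167]
force: [-0.3, -0.8, -5.1]
grip_width: 0.641
grip_force: 66.4
t: 16.65
tool_pos: [495.0, -202.5, 141.2]
tool_rot: [-0.2, 0.738, 0.622, -0.167]
force: [-1.1, 1.3, -4.1]
grip_width: 0.645
grip_force: 66.3
turn [-0.25 31.05 53.83] |62.1| shift old frame [434.3 -15.1  73.6] new frame [ 158.8 -325.5  251.3] world [ 24.3 436.7 -54.9]
[-0.4   0.65  1.25 -0.11  1.76 -0.22]
```

```bash
python3 -m inch '[[0,0,0,-0.03,3.88,6.73,0.6],[0,0,0,-0.03,3.88,6.73,0.6],[0,0,0,-0.03,3.88,6.73,0.6],[0,0,0,-0.03,3.88,6.73,0.6],[0,0,0,-0.03,3.88,6.73,0.6],[0,0,0,-0.03,3.88,6.73,0.6],[0,0,0,-0.03,3.88,6.73,0.6],[0,0,0,-0.03,3.88,6.73,0.6],[0,0,0,0,0,0,0.6]]' 60 && python3 -m inch '[[0.0144,-0.0296,0.0228,0,0,0,0.6],[0.0144,-0.0296,0.0228,0,0,0,0.6],[0.0144,-0.0296,0.0228,0,0,0,0.6],[0.0144,-0.0296,0.0228,0,0,0,0.6],[0.0144,-0.0296,0.0228,0,0,0,0.6],[0.0144,-0.0296,0.0228,0,0,0,0.6],[0.0144,-0.0296,0.0228,0,0,0,0.6],[0.0144,-0.0296,0.0228,0,0,0,0.6],[0.0144,-0.0296,0.0228,0,0,0,0.6],[0.0144,-0.0296,0.0228,0,0,0,0.6],[0.0144,-0.0296,0.0228,0,0,0,0.6],[0,0,0,0,0,0,0.6]]' 60
python3 - <<'E'
from h import *
a=np.radians(18.1);u=np.array([np.cos(a),np.sin(a)]);n=np.array([-u[1],u[0]])
c0=np.array([536.8,219.4]);c=c0-12*u
plan(*pose([*c,120],18.1,30,39));print(ctrl.observe()["joints"].round(2))
for name in("wrist","top"):
    cam=ctrl.read_camera(name);P=cloud(cam)
    cv2.imwrite(f"pics/{name}5.png",cam["img"]);np.savez(name+"5.npz",**{k:np.array(v) for k,v in cam.items()})
    q=P[(P[...,2]>125)&(P[...,2]<160)];w=(q[:,:2]-c0)@np.stack([u,n],1)
    k=(abs(w[:,1])<30)&(abs(w[:,0])<110);print(name,k.sum(),np.percentile(w[k],[1,50,99],axis=0).round(1).tolist(),np.median(q[k,2]) if k.sum() else 0)
a=cv2.imread("pics/wrist5.png");b=cv2.imread("pics/top5.png")
o=np.zeros((384,800,3),np.uint8);o[:300,:400]=cv2.resize(a,(400,300));o[:,400:]=cv2.resize(b[140:268,130:263],(400,384));cv2.imwrite("pics/p5.png",o)
E
```

```text
t: 17.55
tool_pos: [494.3, -203.4, 143.6]
tool_rot: [-0.254, 0.955, 0.149, -0.04]
force: [-0.1, -0.5, -4.4]
grip_width: 0.642
grip_force: 66.3
t: 18.75
tool_pos: [518.1, 237.7, 87.9]
tool_rot: [-0.255, 0.953, 0.156, -0.041]
force: [0.2, -1.7, -4.0]
grip_width: 0.647
grip_force: 66.4
turn [0.09 0.18 0.42] |0.5| shift old frame [ 0.1  4.1 -0.4] new frame [ 0.1  4.1 -0.4] world [ 1.3 -3.5 -1.6]
[0.13 0.52 1.6  0.55 1.19 1.12]
wrist 41208 [[-29.8, -27.4], [23.8, -11.2], [63.2, 19.7]] 149.98107110055295
top 1076 [[-87.3, -22.9], [-24.8, 8.0], [62.0, 29.4]] 149.41803547698203
```

View pics/p5.png

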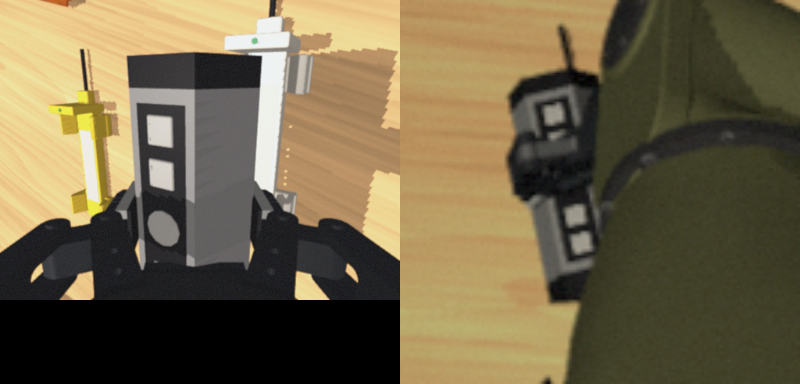

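Both views show the keys panel facing up. Speaker end is at (195,60), with the cradle and stop just beyond it. I'll measure lateral offset, yaw and tilt from the wrist depth.

Run:
```python
from h import *
a=np.radians(18.1);u=np.array([np.cos(a),np.sin(a)]);n=np.array([-u[1],u[0]]);c0=np.array([536.8,219.4])
for f in("wrist","top"):
    c=dict(np.load(f+"5.npz"));P=cloud(c).reshape(-1,3)
    w=np.c_[(P[:,:2]-c0)@np.stack([u,n],1),P[:,2]]
    w=w[(w[:,0]>-85)&(w[:,0]<70)&(abs(w[:,1])<40)&(w[:,2]>115)&(w[:,2]<156)]
    for k in range(-80,70,15):
        s=w[(w[:,0]>=k)&(w[:,0]<k+15)]
        t=s[(abs(s[:,1]-0)<10)]
        zt=np.median(t[:,2]) if len(t)>5 else np.nan
        sl=s[(s[:,2]>zt-22)&(s[:,2]<zt-5)&(s[:,1]<0)]; sr=s[(s[:,2]>zt-22)&(s[:,2]<zt-5)&(s[:,1]>0)]
        pt=np.polyfit(t[:,1],t[:,2],1)[0] if len(t)>30 else np.nan
        g=lambda q,sg: np.median(q[:,1]-sg*(zt-14-q[:,2])/1.732) if len(q)>15 else np.nan
        print(f,k+7,len(s),"ztop %.1f slope %.3f  L %.1f(%d) R %.1f(%d)"%(zt,pt,g(sl,-1),len(sl),g(sr,1),len(sr)))
```

```text
wrist -73 0 ztop nan slope nan  L nan(0) R nan(0)
wrist -58 0 ztop nan slope nan  L nan(0) R nan(0)
wrist -43 105 ztop nan slope nan  L nan(0) R nan(0)
wrist -28 3206 ztop 150.9 slope 0.001  L -21.2(956) R nan(0)
wrist -13 5852 ztop 151.4 slope 0.059  L -20.9(1886) R nan(0)
wrist 2 7271 ztop 150.9 slope 0.019  L -21.1(2148) R 33.5(139)
wrist 17 6615 ztop 151.2 slope 0.047  L -20.7(1997) R nan(0)
wrist 32 7315 ztop 151.2 slope 0.054  L -20.4(2254) R nan(0)
wrist 47 8225 ztop 150.6 slope 0.005  L -20.7(2500) R nan(0)
wrist 62 5275 ztop 150.5 slope 0.000  L -20.6(1625) R nan(0)
top -73 123 ztop 150.1 slope -0.052  L nan(0) R 26.7(28)
top -58 150 ztop 150.6 slope 0.029  L nan(0) R 26.8(26)
top -43 159 ztop 150.6 slope 0.038  L nan(0) R 26.5(28)
top -28 158 ztop 150.1 slope 0.008  L nan(0) R 27.4(29)
top -13 16 ztop nan slope nan  L nan(0) R nan(0)
top 2 2 ztop nan slope nan  L nan(0) R nan(0)
top 17 45 ztop 150.1 slope 0.089  L nan(0) R nan(0)
top 32 158 ztop 150.3 slope -0.041  L nan(6) R nan(15)
top 47 194 ztop 149.7 slope -0.030  L -20.5(29) R 27.9(23)
top 62 112 ztop 149.5 slope 0.022  L -19.9(16) R nan(12)
```

```bash
python3 -m inch '[[0,0.0029,-0.0016,0,0.15,0.27,0.6],[0,0.0075,0.013,0,0,0,0.6],[0,0.0075,0.013,0,0,0,0.6],[0,0.0075,0.013,0,0,0,0.6],[0,0.0075,0.013,0,0,0,0.6],[0,0.004,0.0069,0,0,0,0.6],[0,0,0,0,0,0,0.6],[0,0,0,0,0,0,0.6]]' 60
python3 - <<'E'
from h import *
a=np.radians(18.1);u=np.array([np.cos(a),np.sin(a)]);n=np.array([-u[1],u[0]]);c0=np.array([536.8,219.4])
for f in("wrist","top"):
    c=ctrl.read_camera(f);cv2.imwrite(f"pics/{f}6.png",c["img"]);P=cloud(c).reshape(-1,3)
    w=np.c_[(P[:,:2]-c0)@np.stack([u,n],1),P[:,2]]
    S=w[(w[:,2]>38)&(w[:,2]<55)&(abs(w[:,1])<26)&(w[:,0]>72)&(w[:,0]<90)];print("stop",len(S),np.percentile(S,[3,50,97],axis=0).round(1).tolist() if len(S) else '')
    w=w[(w[:,0]>-90)&(w[:,0]<72)&(abs(w[:,1])<40)&(w[:,2]>45)&(w[:,2]<90)]
    e=w[w[:,2]>70];print(f,"x",np.percentile(e[:,0],[1,99]).round(1))
    for k in range(-80,70,25):
        s=w[(w[:,0]>=k)&(w[:,0]<k+25)];t=s[abs(s[:,1])<10]
        if len(t)<6: continue
        zt=np.median(t[:,2]);sl=s[(s[:,2]>zt-22)&(s[:,2]<zt-5)&(s[:,1]<0)]; sr=s[(s[:,2]>zt-22)&(s[:,2]<zt-5)&(s[:,1]>0)]
        g=lambda q,sg: np.median(q[:,1]-sg*(zt-14-q[:,2])/1.732) if len(q)>15 else np.nan
        print(k+12,"ztop %.1f  L %.1f R %.1f(%d)"%(zt,g(sl,-1),g(sr,1),len(sr)))
E
```

```text
t: 19.65
tool_pos: [520.4, 230.5, 20.2]
tool_rot: [-0.255, 0.954, 0.149, -0.04]
force: [-0.1, -0.0, -3.7]
grip_width: 0.643
grip_force: 66.3
stop 3475 [[74.3, -23.7, 39.5], [78.6, -5.7, 46.6], [83.7, 19.6, 47.9]]
wrist x [-29.   62.8]
-43 ztop 83.2  L -28.7 R nan(0)
-18 ztop 83.6  L -28.4 R nan(0)
7 ztop 83.4  L -28.6 R 25.7(152)
32 ztop 83.3  L -28.7 R nan(0)
57 ztop 82.7  L -29.1 R nan(0)
stop 76 [[74.4, -20.3, 43.0], [79.0, 0.9, 45.6], [83.2, 22.8, 48.7]]
top x [-85.3  61.8]
-68 ztop 82.6  L nan R 22.1(38)
-43 ztop 83.1  L nan R 21.6(39)
-18 ztop 82.4  L nan R 22.8(20)
7 ztop 82.6  L nan R nan(0)
32 ztop 82.8  L -26.4 R 21.4(22)
57 ztop 82.2  L -26.7 R 21.7(27)
```

```bash
python3 -m inch '[[0,-0.0031,0.0018,0,0,0,0.6],[0,0,0,0,0,0,0.6],[0,0,0,0,0,0,0.6]]' 60
python3 - <<'E'
from h import *
a=np.radians(18.1);u=np.array([np.cos(a),np.sin(a)]);n=np.array([-u[1],u[0]]);c0=np.array([536.8,219.4])
print((ctrl.observe()["tool_pos"][:2]-[520.4,230.5])@np.stack([u,n],1))
for f,off in(("wrist",-.5),("top",1.2)):
    c=ctrl.read_camera(f);P=cloud(c).reshape(-1,3)
    w=np.c_[(P[:,:2]-c0)@np.stack([u,n],1),P[:,2]]
    w=w[(w[:,0]>-90)&(w[:,0]<72)&(abs(w[:,1])<40)&(w[:,2]>45)&(w[:,2]<90)]
    zt=np.median(w[abs(w[:,1])<10][:,2]);g=lambda sg:np.median([q[1]-sg*(zt-14-q[2])/1.732 for q in w if zt-22<q[2]<zt-5 and q[1]*sg>15 and abs(q[0])>20])
    print(f,zt,"offsets",g(-1)+24.25-off,g(1)-24.25-off)
E
```

```text
t: 20.05
tool_pos: [519.2, 234.1, 20.3]
tool_rot: [-0.255, 0.954, 0.149, -0.04]
force: [-1.2, 0.4, -4.7]
grip_width: 0.647
grip_force: 66.4
[-0.05596049  3.78920237]
wrist 83.36285464878384 offsets -0.2635604192539738 nan
top 82.3958109494929 offsets 0.49010216088850744 -0.07026794144088977
  return _methods._mean(a, axis=axis, dtype=dtype,
  ret = ret.dtype.type(ret / rcount)
```

```bash
python3 -m inch '[[0,0.002,0.0035,0,0,0,0.6],[0,0.0015,0.0026,0,0,0,0.6],[0,0.001,0.0017,0,0,0,0.6],[0,0,0,0,0,0,0.6],[0,0,0,0,0,0,0.6]]' 60 && python3 -m inch '[[0,0.0005,0.0009,0,0,0,0.6],[0,0,0,0,0,0,0.6]]' && python3 -m inch '[[0,0.0005,0.0009,0,0,0,0.6],[0,0,0,0,0,0,0.6]]'
```

```text
t: 20.65
tool_pos: [519.1, 233.9, 11.0]
tool_rot: [-0.255, 0.954, 0.149, -0.041]
force: [-0.3, -0.1, -4.2]
grip_width: 0.642
grip_force: 66.4
t: 20.85
tool_pos: [519.1, 233.9, 10.0]
tool_rot: [-0.255, 0.954, 0.149, -0.041]
force: [-0.1, 0.3, -4.5]
grip_width: 0.648
grip_force: 66.4
t: 21.05
tool_pos: [519.1, 233.9, 8.9]
tool_rot: [-0.255, 0.954, 0.149, -0.041]
force: [0.2, 0.1, -4.4]
grip_width: 0.648
grip_force: 66.4
```

```bash
python3 -m inch '[[0,0.0003,0.0005,0,0,0,0.6],[0,0,0,0,0,0,0.6]]' && python3 -m inch '[[0,0.0003,0.0005,0,0,0,0.6],[0,0,0,0,0,0,0.6]]'&& python3 -m inch '[[0,0.0003,0.0005,0,0,0,0.6],[0,0,0,0,0,0,0.6]]'
```

```text
t: 21.25
tool_pos: [519.2, 233.9, 8.4]
tool_rot: [-0.255, 0.954, 0.149, -0.04]
force: [0.1, -0.8, -3.7]
grip_width: 0.646
grip_force: 66.4
t: 21.45
tool_pos: [519.2, 233.9, 8.2]
tool_rot: [-0.255, 0.954, 0.149, -0.04]
force: [-3.7, -1.2, 2.9]
grip_width: 0.645
grip_force: 67.0
t: 21.65
tool_pos: [519.2, 234.0, 8.2]
tool_rot: [-0.256, 0.954, 0.149, -0.04]
force: [-7.0, -3.5, 11.3]
grip_width: 0.641
grip_force: 68.0
```

```bash
python3 -m inch '[[0,-0.0003,-0.0005,0,0,0,0.6],[0.002,0,0,0,0,0,0.6],[0.002,0,0,0,0,0,0.6],[0.002,0,0,0,0,0,0.6],[0.002,0,0,0,0,0,0.6],[0,0,0,0,0,0,0.6]]' && python3 -m inch '[[0.001,0,0,0,0,0,0.6],[0.001,0,0,0,0,0,0.6],[0,0,0,0,0,0,0.6]]'&& python3 -m inch '[[0.0007,0,0,0,0,0,0.6],[0,0,0,0,0,0,0.6]]'
```

```text
t: 22.25
tool_pos: [526.9, 236.6, 8.2]
tool_rot: [-0.256, 0.954, 0.149, -0.04]
force: [-3.3, 0.2, 4.5]
grip_width: 0.642
grip_force: 67.3
t: 22.55
tool_pos: [528.6, 237.2, 8.2]
tool_rot: [-0.256, 0.954, 0.149, -0.041]
force: [-5.0, -0.7, 6.4]
grip_width: 0.647
grip_force: 67.4
t: 22.75
tool_pos: [529.2, 237.4, 8.3]
tool_rot: [-0.256, 0.954, 0.149, -0.041]
force: [-5.2, -1.3, 6.1]
grip_width: 0.64
grip_force: 67.5
```

```bash
for i in 1; do python3 -m inch '[[0.0007,0,0,0,0,0,0.6],[0,0,0,0,0,0,0.6]]' && python3 -m inch '[[0.0007,0,0,0,0,0,0.6],[0,0,0,0,0,0,0.6]]' && python3 -m inch '[[0.0007,0,0,0,0,0,0.6],[0,0,0,0,0,0,0.6]]'; done | grep -E "pos|force: \["
```

```text
tool_pos: [529.4, 237.5, 8.2]
force: [-10.1, -4.4, 8.7]
tool_pos: [529.4, 237.5, 8.3]
force: [-16.5, -7.4, 13.4]
tool_pos: [529.3, 237.4, 8.2]
force: [-22.5, -10.5, 17.6]
```

```bash
python3 -m inch '[[-0.001,-0.0002,-0.0004,0,0,0,0.6],[0,0,0,0,0,0,0.3],[0,0,0,0,0,0,0.2],[0,0,0,0,0,0,0.1],[0,0,0,0,0,0,0.1]]' 40 && python3 -m inch '[[0,0,-0.01,0,0,0,0.1],[0,0,-0.02,0,0,0,0.1],[0,0,-0.03,0,0,0,0],[0,0,-0.04,0,0,0,0],[0,0,-0.04,0,0,0,0],[0,0,-0.04,0,0,0,0],[0,0,-0.04,0,0,0,0],[-0.03,0,-0.02,0,0,0,0],[-0.03,0,0,0,0,0,0],[-0.03,0,0,0,0,0,0],[0,0,0,0,0,0,0],[0,0,0,0,0,0,0]]'
python3 - <<'E'
from h import *
a=np.radians(18.1);u=np.array([np.cos(a),np.sin(a)]);n=np.array([-u[1],u[0]]);c0=np.array([536.8,219.4]);im=[]
for f in("wrist","top","side"):
    c=ctrl.read_camera(f);im.append(c["img"]);P=cloud(c).reshape(-1,3)
    w=np.c_[(P[:,:2]-c0)@np.stack([u,n],1),P[:,2]];w=w[(abs(w[:,1])<40)&(abs(w[:,0])<95)]
    t=w[(w[:,2]>62)&(w[:,2]<80)&(abs(w[:,1])<20)]
    A=np.linalg.lstsq(np.c_[t,np.ones(len(t))][:,[0,1,3]],t[:,2],rcond=None)[0]
    S=w[(w[:,2]>38)&(w[:,2]<50)&(w[:,0]>73)&(abs(w[:,1])<20)]
    print(f,len(t),"x",np.percentile(t[:,0],[.5,99.5]).round(1),"plane",A.round(3),"stop x",np.percentile(S[:,0],[2,50,98]).round(1) if len(S) else '')
o=np.zeros((390,800,3),np.uint8);o[:300,:400]=cv2.resize(im[0],(400,300));o[:,400:]=cv2.resize(im[1][150:250,140:243],(400,390),interpolation=cv2.INTER_CUBIC);cv2.imwrite("pics/p7.png",o)
E
```

```text
t: 23.85
tool_pos: [530.5, 237.6, 8.3]
tool_rot: [-0.255, 0.954, 0.149, -0.04]
force: [-0.1, -0.3, -0.0]
grip_width: 0.901
grip_force: 0.0
t: 25.05
tool_pos: [481.6, 95.6, 217.2]
tool_rot: [-0.255, 0.955, 0.149, -0.04]
force: [-0.2, 0.2, -0.4]
grip_width: 0.996
grip_force: 0.0
wrist 4878 x [-75.2  65.6] plane [0.0000e+00 5.0000e-02 7.1109e+01] stop x 
top 1200 x [-76.5  73. ] plane [1.0000e-03 4.4000e-02 6.9485e+01] stop x [80.2 82.5 84.2]
side 296 x [-78.   72.2] plane [7.0000e-03 6.9000e-02 6.9822e+01] stop x [81.6 82.4 83.1]
```

View pics/p7.png

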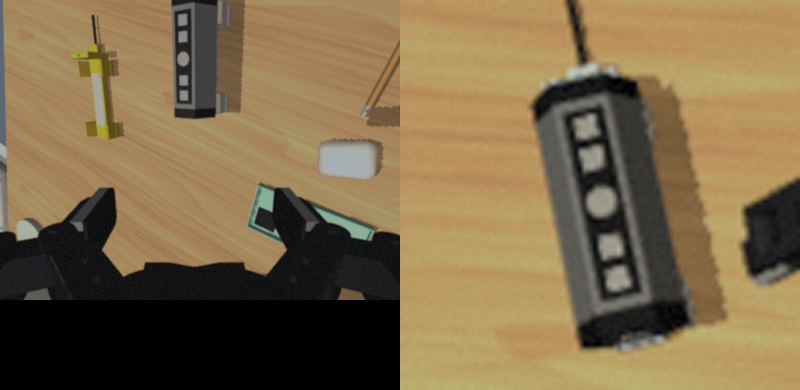

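Run:
```python
from h import *
a=np.radians(18.1);u=np.array([np.cos(a),np.sin(a)]);n=np.array([-u[1],u[0]]);c0=np.array([536.8,219.4])
for f in("wrist","top"):
    c=ctrl.read_camera(f);P=cloud(c).reshape(-1,3)
    w=np.c_[(P[:,:2]-c0)@np.stack([u,n],1),P[:,2]];t=w[(w[:,2]>62)&(w[:,2]<80)&(abs(w[:,1])<32)&(abs(w[:,0])<70)]
    for b in range(-24,25,4):
        k=(t[:,1]>=b)&(t[:,1]<b+4)
        if k.sum()>10:print(f,b+2,k.sum(),np.median(t[k,2]).round(1))
    for s in(-1,1):
        k=(abs(t[:,0]-s*45)<25);e=t[k&(t[:,2]>68.5)];print(s,np.percentile(e[:,1],[2,98]).round(1),np.median(e[:,2]).round(2))
```

```text
wrist -22 667 64.3
wrist -18 873 69.4
wrist -14 541 71.0
wrist -10 544 71.3
wrist -6 515 71.5
wrist -2 513 71.7
wrist 2 499 71.6
wrist 6 453 71.2
wrist 10 464 71.1
wrist 14 338 70.8
-1 [-18.8  13.9] 71.15
1 [-18.8  14. ] 71.12
top -18 107 65.8
top -14 117 69.8
top -10 112 70.0
top -6 114 70.5
top -2 111 70.5
top 2 115 70.5
top 6 109 70.4
top 10 115 70.1
top 14 109 70.3
top 18 93 68.7
top 22 40 63.1
-1 [-15.7  17.2] 70.41
1 [-15.3  17.5] 70.46
```

Speaker top is level at 70 mm with keys up. It stalled firmly against the stop at 25 N and nothing dragged it back on release. I'm handing in.

```bash
python3 -c "
from plant import ctrl
print(ctrl.finish_job())"
```

```text
the job is handed in; nothing more can be done
None
```

The job is handed in: the speaker lies flat in the white cradle with its keys facing up and its end pushed home against the stop. The first grip slipped off the speaker, but that left it almost where it was, and I disturbed nothing else that I could see.

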